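# Self-test of the bench leak tester: blank the ports, hold the recessed button

## Robot

A 6-joint arm with a two-finger parallel gripper is mounted at the origin on a cart in front of the work surface, level with it; the furniture and walls round the work are solid. World frame = base frame: x ahead of the robot, y to its left, z up, the work surface at z = 0. Lengths are in mm, angles in rad, forces in N, time in s.
With the tool pointing down it reaches from about 350 to 775 mm from the base axis. Payload 7.3 kg.
Tool frame: the origin (TCP) lies at the very end of the fingers, on their centre line; the grasp point (between the pads) lies 19 mm behind it; z points along the fingers, y is the line along which they close (so a half turn about z gives the same grasp; the last joint's range is limited). The gripper opens to 92 mm and grips with 3 to 60 N. Pads are 19 mm wide; open, the fingers measure 130 mm over their backs; the gripper's body (75 mm by 190 mm) begins 47 mm behind the grasp point.
Start: joints at [-1.287, 0.342, 1.524, -0, 1.275, -0.146], TCP at [218.786, -477.261, 226.741] pointing down, gripper open.
Joint ranges: [-2.53, 2.53], [-0.77, 2.02], [0.04, 2.7], [-1, 4.14], [0.28, 2.66], [-3.11, 3.11]. Speed limits (rad/s): [2.57, 2.57, 3.14, 3.14, 3.14, 3.14].

## Interface

Orientations are given as [roll, pitch, yaw] about the fixed x, y, z axes, in that order (R = Rz(yaw) Ry(pitch) Rx(roll)).
In Python, from plant import get_obs, vision, workorder gives the robot as it stands.
- The arm moves only by the shell command python3 -m pendant 'ROWS' [OPENING]. ROWS is a JSON object of lists of equal length, an entry for each row: "dp": the shift along the tool's x, y, z in m, a list of three; "rotation": the turn, a rotation vector about the tool's x, y, z in rad, a list of three. A call has 1 to 8 rows; each row is the pose to reach, as a shift and turn from the pose commanded when the call began, along the tool's axes at that moment; what a row does not reach only later rows make up. A row lasts 1/8 s, in which the tool goes at most 62.5 mm and 10.7 degrees, less where a joint would pass 70% of its speed; a pose out of reach is approached as far as the arm can. A call with a gripper value outside its range is refused whole. OPENING is the finger opening in m, from 0 to 0.0918, set as the call begins (- or left out, the last holds). The fingers move at their own pace and stop on an object; the grip force is fixed at half the most. Time passes only in rows, so rows that repeat a pose let the fingers close. It gives the time, the measured TCP pose, the force, the opening and the grip force at its end, in the units of the state.
- get_obs(): the state, without advancing time (a new reading comes with each control period).
- vision.capture(name): name is "side" or "top" or "wrist"; returns a dict with "pixels" (384x512x3 uint8, red, green, blue), "vfov" (degrees; the focal length in pixels is half the picture's height over the tangent of half this angle, whatever the lens; pixels are square), "cx", "cy" (the principal point, pixels), "pose" (4x4, takes a point from camera to world coordinates); the wrist camera has in their place "T_tool_cam" (4x4, takes a point from camera to tool coordinates, whose origin is the TCP and whose axes are the flange's). Camera axes: x right, y up, looking along -z (the intrinsics and any distortion apply to the point x, -y, -z); pixel columns grow to the right and rows downward; lengths in mm; the calibration is good to about 2 mm. A picture is of the moment at which its call begins: read the wrist's pose just before it. There is no depth.
- workorder.close_job(): hands the job in; it is judged then, once.
The state is a dict: "time": time; "joint_positions": joint angles; "dq": joint speeds; "tau": joint torques, N m; "tool_pos": TCP position; "tcp_rot": TCP orientation; "contact_force": force on the tool from outside, world axes, zero at the start; "moment": the same for the moment, N m; "grip_width": finger opening in mm; "finger_force": force on a finger pad.
Only numpy, scipy, OpenCV 4.12 (cv2) and the standard library are available. Lean on these libraries where they do the work, as an engineer would, in place of code of your own. Each camera call takes 0.05 s, during which the arm holds its last target. There are 200 camera calls.

## Task

Start the leak tester's self-test: first blank off both test ports by pushing each cap fully home on the spigot of its own size, and let go of them. Then take the stylus, reach its rod through the small round hole in the tester's front and press the recessed button right down; the self-test runs only while the button is held, so finish with the stylus in the gripper, still holding the button down. Do not press the button while a port is open.

Things in the scene. Friction and masses are not known exactly. Their poses are not given: they have to be found in the camera images.
- leak_tester: Bench leak tester, grey box with a black front panel, fixed: 142 deep (x) x 214 wide (y) x 95 mm high, spigots up to 120. Origin under its centre on the worktop; x axis from front to back, y to the left seen from the front; turned up to 0.3 rad. Flat front panel 65 mm before the origin (side cheeks 6 mm further out): display at the left, button hole in a steel ring at the right.
- large_port (a point): Seat of the large port on the tester's top, left seen from the front: centre of the top face of a round steel flange, 51 mm diameter, 94 mm over the worktop. An upright steel spigot, 26 mm diameter, rises 26 mm from it, its last 7 mm tapered to 17 mm. A cap is fully home when its rim rests on this flange. Axes as the tester's.
- small_port (a point): Seat of the small test port, right seen from the front, 110 mm from the large one: centre of the top face of a round steel flange, 37 mm diameter, 94 mm over the worktop. Its spigot is 15 mm diameter, 26 mm high, its last 7 mm tapered to 6 mm. Axes as the tester's.
- button_hole (a point): Centre of the mouth of the round button hole, level with the front panel's face, 48 mm over the worktop: 12 mm diameter, 2 mm chamfer, bored level into the panel along the tester's x axis. The face of the pale round button (10 mm diameter) lies 14 mm behind the mouth. Axes as the tester's (x points into the hole).
- test_button (a joint): Travel of the recessed button into the panel, m: 0 out, 0.004 fully down. Sprung: starts to move at about 1.2 N, fully down at about 2.8 N; it springs back when let go.
- large_cap: Large push-on blanking cap, plain turned aluminium with two broad grooves: 41 mm outer diameter, 36 mm high, closed on top (6 mm thick), bore 31 mm diameter and 30 mm deep, open below; 50 g. Loose, standing on its open rim. Origin: centre of the rim plane (underside), z up. Fits the large spigot with about 2 mm play all round.
- small_cap: Small push-on blanking cap, as the large one but 28 mm outer diameter, 36 mm high, bore 19 mm diameter and 30 mm deep; 30 g. Origin: centre of the rim plane (underside), z up. Fits the small spigot with about 1.5 mm play all round.
- stylus: Service stylus, 125 mm long, 60 g, lying on the worktop: eight-sided aluminium handle 70 mm long, 14 mm thick, and on its axis a straight steel rod, 5 mm diameter, 55 mm long. Origin: under the handle's middle, on the worktop; x axis towards the rod; the axis of handle and rod is 7 mm above the origin. The rod points away from the robot, within 0.4 rad of straight ahead.
- stylus_tip (a point): Tip of the stylus rod, 90 mm from the handle's middle along the stylus's x axis, on the axis of the rod.
Mind the look-alikes: they are no part of the job. What is shaped like the small_cap but yellow is not meant.

How it is judged:
By the outcome, as a careful person would: the job done as asked, in the order asked, and still so for the second after the job is handed in, while the arm keeps its last pose, push and grip.
It also fails if it takes over 67 s, if anything falls off the work surface, if the arm or the gripper's body presses on something with over 40 N, if the wrist force passes 120 N, or if a joint passes its speed limit or range.

## Working session

There is one attempt and no reset: what is moved stays moved. The work goes in short steps, Python scripts to look and compute and a shell command to move; the robot and the scene stay as the last step left them, time stands still between calls to the robot, and variables do not carry over. Pictures are saved under pics/ and viewed, at most 10 in all, crops included, and the job is handed in when it is done.

```bash
mkdir -p pics; ls
python3 - <<'E'
from plant import get_obs, vision
import cv2, json
import numpy as np
o=get_obs(); print({k:np.round(v,3).tolist() for k,v in o.items()})
for n in("side","top"):
    c=vision.capture(n); cv2.imwrite(f"pics/{n}0.png",c["pixels"][:,:,::-1]); np.save(f"{n}0.npy",c,allow_pickle=True)
    print({k:(v if not hasattr(v,'shape') else np.round(v,4).tolist()) for k,v in c.items() if k!="pixels"})
E
```

```text
pics
{'time': 0.0, 'joint_positions': [-1.287, 0.343, 1.525, 0.0, 1.275, -0.146], 'dq': [0.001, -0.002, 0.001, 0.0, -0.001, -0.001], 'tau': [-0.001, -43.124, -24.422, 0.072, 0.056, -0.0], 'tool_pos': [218.674, -476.858, 226.089], 'tcp_rot': [-3.14, -0.0, 0.43], 'contact_force': [-0.16, 0.133, 0.034], 'moment': [0.021, -0.003, 0.053], 'finger_force': 0.0, 'grip_width': 91.554}
{'vfov': 47.01023982194022, 'cx': 263.19585232229554, 'cy': 190.76032361986069, 'pose': [[0.8777, 0.2366, -0.4167, 103.9553], [-0.4792, 0.4247, -0.7681, -891.6474], [-0.0048, 0.8739, 0.4861, 580.8119], [0.0, 0.0, 0.0, 1.0]]}
{'vfov': 46.589730832549265, 'cx': 252.03026171700938, 'cy': 192.82986982703267, 'pose': [[-0.0071, 0.9985, -0.0536, 507.7006], [-1.0, -0.0067, 0.0068, -97.2689], [0.0064, 0.0537, 0.9985, 1269.2216], [0.0, 0.0, 0.0, 1.0]]}
```

View pics/side0.png

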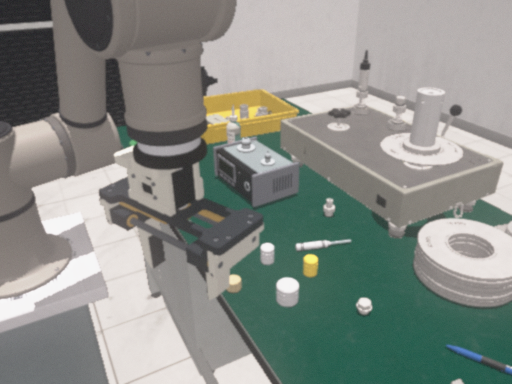

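View pics/top0.png

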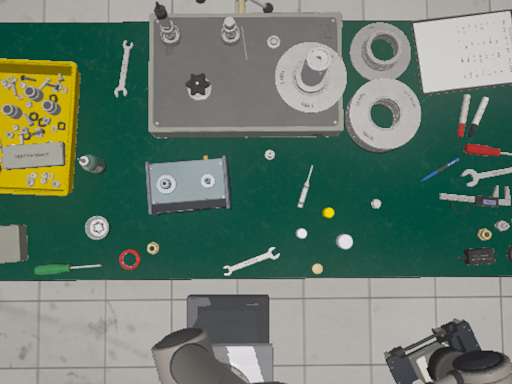

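Side view: the tester is near (255,170), with the white small cap at (267,253), yellow decoy (311,266), large cap (288,292) and stylus (325,244). In the top view these are tester (188,185), small cap (301,233), yellow (328,212), large cap (345,241) and stylus (305,187).

Possible mix-ups, by top-view pixel:
- **Small cap:** white (301,233), yellow (328,212), brass (317,268), fittings (269,155) and (376,203). I choose the white one at (301,233).
- **Large cap:** (345,241), or the ring fitting (97,228). I choose (345,241).
- **Stylus:** (305,187), or the green screwdriver (68,268) and the pens (440,169). I choose (305,187).

```bash
cat > h.py <<'E'
import numpy as np, cv2
from scipy.spatial.transform import Rotation as R
from plant import get_obs, vision
def cap(n):
    o=get_obs(); c=vision.capture(n)
    if n=="wrist":
        T=np.eye(4); T[:3,:3]=R.from_euler('xyz',o["tcp_rot"]).as_matrix(); T[:3,3]=o["tool_pos"]
        c["pose"]=T@c["T_tool_cam"]
    c["f"]=192/np.tan(np.radians(c["vfov"]/2)); return c
def ray(c,p):
    P=np.array(c["pose"]); d=np.array([(p[0]-c["cx"])/c["f"],-(p[1]-c["cy"])/c["f"],-1])
    d=P[:3,:3]@d; return P[:3,3],d/np.linalg.norm(d)
def plane(c,p,z):
    o,d=ray(c,p); return o+d*(z-o[2])/d[2]
def tri(*cp):  # least-squares meeting point of rays, and the worst miss
    A=0;b=0;L=[ray(c,p) for c,p in cp]
    for o,d in L: M=np.eye(3)-np.outer(d,d); A=A+M; b=b+M@o
    x=np.linalg.solve(A,b); return x,max(np.linalg.norm(np.cross(x-o,d)) for o,d in L)
def proj(c,X):
    q=np.linalg.inv(c["pose"])@np.append(X,1); return np.array([c["cx"]+c["f"]*q[0]/-q[2],c["cy"]-c["f"]*q[1]/-q[2]])
def blobs(c,mask,box,amin=20):
    x0,y0,x1,y1=box; m=np.zeros_like(mask); m[y0:y1,x0:x1]=mask[y0:y1,x0:x1]
    cs,_=cv2.findContours(m,cv2.RETR_EXTERNAL,cv2.CHAIN_APPROX_NONE)
    return sorted([k for k in cs if cv2.contourArea(k)>=amin],key=cv2.contourArea,reverse=True)
def notgreen(c): # bright, not the green mat
    p=c["pixels"].astype(int); return ((p[:,:,0]>90)).astype(np.uint8)
E
python3 - <<'E'
from h import *
s=cap("side"); t=cap("top")
for n,bt,bs in (("small",(290,222,312,244),(258,240,279,268)),("large",(332,230,358,252),(272,276,304,308)),("yellow",(318,202,338,220),(301,252,321,280)),("stylus",(290,160,320,212),(292,232,355,255))):
    kt=blobs(t,notgreen(t),bt)[0]; ks=blobs(s,notgreen(s),bs)[0]
    (a,ra),(b,rb)=cv2.minEnclosingCircle(kt),cv2.minEnclosingCircle(ks)
    if n=="stylus":
        for c,k in((t,kt),(s,ks)):
            q=k[:,0]; w=plane(c,q[0],7)
            W=np.array([plane(c,p,7) for p in q])[:,:2]; r=cv2.minAreaRect(W.astype(np.float32)); print(n,"rect@7",np.round(r[0],1),np.round(r[1],1),round(r[2],1), cv2.fitLine(W.astype(np.float32),2,0,.01,.01).ravel())
        continue
    M=lambda k:(lambda m:(m['m10']/m['m00'],m['m01']/m['m00']))(cv2.moments(k))
    x,e=tri((t,M(kt)),(s,M(ks))); print(n,np.round(M(kt),1),np.round(M(ks),1),"tri",np.round(x,1),round(e,1),"top@36",np.round(plane(t,M(kt),36),1),"d",round(2*ra*1230/t["f"],1))
# ports: find circles visually
crop=lambda c,b,k:cv2.resize(c["pixels"][b[1]:b[3],b[0]:b[2],::-1],None,fx=k,fy=k,interpolation=cv2.INTER_CUBIC)
A=crop(s,(200,120,360,310),3); B=crop(t,(140,140,360,255),3)[:,:]
B=cv2.resize(B,(320*1,int(B.shape[0]*320/B.shape[1]))) if 0 else B
cv2.imwrite("pics/cropS.png",A); cv2.imwrite("pics/cropT.png",B)
for p in((165.5,184),(208,181)): print(np.round(plane(t,p,120),1))
E
```

```text
small [301.1 233. ] [266.8 252.9] tri [ 462.5 -242.5   19.9] 1.1 top@36 [ 462.1 -240.2   36. ] d 32.2
large [344.1 241.2] [287.  291.2] tri [ 438.8 -362.6   19.9] 1.1 top@36 [ 438.7 -358.6   36. ] d 47.5
yellow [328.1 212.2] [310.1 265. ] tri [ 519.8 -319.    19.3] 0.9 top@36 [ 518.9 -315.6   36. ] d 34.1
stylus rect@7 [ 593.8 -258.6] [ 16.  125.3] 72.2 [ 9.5422190e-01 -2.9909950e-01  5.9258905e+02 -2.5806409e+02]
stylus rect@7 [ 597.1 -257.1] [ 30.7 129.5] 72.5 [ 9.5712721e-01 -2.8966790e-01  5.9516083e+02 -2.5694287e+02]
[593.7 118.  120. ]
[600.8   8.4 120. ]
```

View pics/cropS.png

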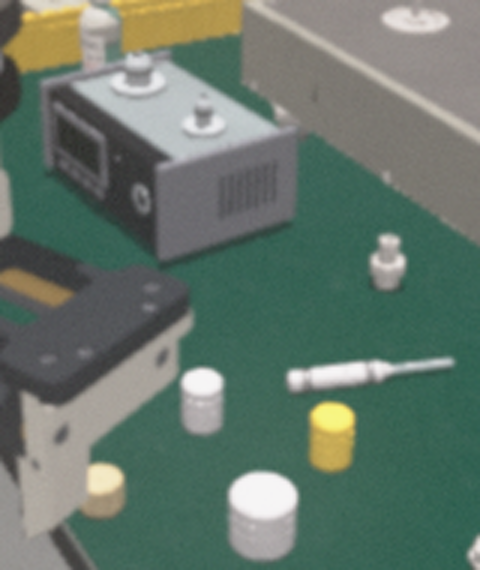

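The side crop confirms the choice. The plain aluminium small cap is at crop (203,400) and the large cap at (263,515). The yellow decoy is at (332,436), the brass one at (102,490) and the stylus at (370,372), rod away from the robot. The button ring is at (140,198). Next I move over the large cap and look with the wrist camera.

```bash
python3 -m pendant '{"dp":[[0.06,-0.004,0.007],[0.12,-0.007,0.014],[0.18,-0.011,0.02],[0.22,-0.014,0.027],[0.25,-0.014,0.027],[0.25,-0.014,0.027],[0.25,-0.014,0.027]],"rotation":[[0,0,0],[0,0,0],[0,0,0],[0,0,0],[0,0,0],[0,0,0],[0,0,0]]}' 0.065
python3 - <<'E'
from h import *
w=cap("wrist"); print(get_obs()["tool_pos"],get_obs()["tcp_rot"],np.round(w["T_tool_cam"],3).tolist(),w["f"])
for X in((438.8,-361,36),(462,-241,36)): print(proj(w,X))
cv2.imwrite("pics/w1.png",w["pixels"][:,:,::-1])
E
```

```text
time: 1.08
tool_pos: [439.7, -360.5, 199.5]
tcp_rot: [-3.141, 0.001, 0.43]
contact_force: [0.8, 0.9, 0.8]
grip_width: 65.3
finger_force: 0.0
[ 439.44106222 -360.78851407  199.67415428] [-3.14144334e+00  4.34268871e-04  4.29051020e-01] [[-0.001, 0.954, 0.298, 80.172], [1.0, 0.001, 0.0, -0.539], [-0.0, 0.298, -0.954, -157.382], [0.0, 0.0, 0.0, 1.0]] 344.30343067248737
[252.57639921 168.60385016]
[141.9057628  91.8034249]
```

View pics/w1.png

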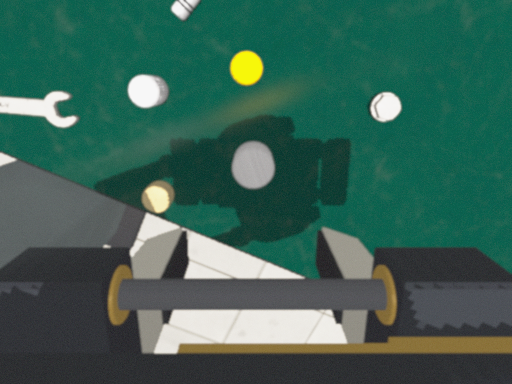

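The wrist view shows the large cap at (253,163), the white small cap at (148,91), yellow at (246,68), the stylus end at (186,8) and brass at (157,196). I refine both caps from their silhouette edges here.

```bash
cat >> h.py <<'E'
def grey(c,lo=75):
    p=c["pixels"].astype(int); return ((p.min(2)>lo)&(p.max(2)-p.min(2)<45)).astype(np.uint8)
def capfix(c,box,r,h=36,z0=0,lo=75):
    "wrist view ahead of a cap: near edge = top rim, far edge = foot rim"
    k=blobs(c,grey(c,lo),box,100)[0][:,0]; u=(k[:,0].min()+k[:,0].max()+1)/2
    n=np.abs(k[:,0]-u)<3; lo_,hi=k[n,1].max()+1,k[n,1].min()
    q=R.from_euler('xyz',get_obs()["tcp_rot"]).as_matrix()[:2,0]
    a=plane(c,(u,lo_),z0+h)[:2]+q*r; b=plane(c,(u,hi),z0)[:2]-q*r
    return np.round(a,1),np.round(b,1),(u,hi,lo_),k[:,0].max()-k[:,0].min()+1
def totool(d):
    "world shift -> tool axes"
    return np.round(R.from_euler('xyz',get_obs()["tcp_rot"]).as_matrix().T@np.array(d),1)
E
python3 - <<'E'
from h import *
w=cap("wrist")
L=capfix(w,(220,120,290,195),20.5); S=capfix(w,(120,65,180,112),14)
print(L,S); m=(L[0]+L[1])/2; print(m, totool([*(m-get_obs()["tool_pos"][:2]),0]))
E
```

```text
(array([ 438.7, -361.7]), array([ 439.8, -361.3]), (np.float64(253.0), np.int32(140), np.int32(189)), np.int32(44)) (array([ 463.4, -245.2]), array([ 462.1, -237.4]), (np.float64(148.0), np.int32(74), np.int32(108)), np.int32(42))
[ 439.25 -361.5 ] [-0.3  0.5  0. ]
```

```bash
python3 -m pendant '{"dp":[[0,0.0005,0.06],[0,0.0005,0.12],[0,0.0005,0.165],[0,0.0005,0.191],[0,0.0005,0.191]],"rotation":[[0,0,0],[0,0,0],[0,0,0],[0,0,0],[0,0,0]]}'
python3 -m pendant '{"dp":[[0,0,0],[0,0,0],[0,0,0],[0,0,0]],"rotation":[[0,0,0],[0,0,0],[0,0,0],[0,0,0]]}' 0.03
```

```text
time: 1.8
tool_pos: [438.7, -360.4, 7.1]
tcp_rot: [-3.138, 0.001, 0.428]
contact_force: [-0.7, 0.7, 0.2]
grip_width: 65.1
finger_force: 0.0
time: 2.3
tool_pos: [440.9, -361.4, 10.0]
tcp_rot: [3.139, -0.001, 0.43]
contact_force: [-1.3, 0.0, 7.3]
grip_width: 40.3
finger_force: 30.0
```

```bash
python3 -m pendant '{"dp":[[0,0,-0.05],[0,0,-0.11],[0.01,-0.01,-0.17],[0.04,-0.05,-0.2],[0.075,-0.1,-0.2],[0.11,-0.145,-0.2],[0.145,-0.19,-0.2],[0.18,-0.235,-0.2]],"rotation":[[0,0,0],[0,0,0],[0,0,0.05],[0,0,0.1],[0,0,0.2],[0,0,0.3],[0,0,0.365],[0,0,0.365]]}'
python3 - <<'E'
from h import *
o=get_obs(); print(totool([535-o["tool_pos"][0],65-o["tool_pos"][1],0]),o["grip_width"])
E
```

```text
time: 3.3
tool_pos: [506.2, -70.3, 209.0]
tcp_rot: [3.141, -0.001, 0.064]
contact_force: [1.3, 0.0, -0.5]
grip_width: 40.6
finger_force: 30.0
[  37.4 -133.2   -0. ] 40.59360072122391
```

```bash
python3 -m pendant '{"dp":[[0.015,-0.05,0],[0.03,-0.1,0],[0.037,-0.133,0],[0.037,-0.133,0],[0.037,-0.133,0]],"rotation":[[0,0,0],[0,0,0],[0,0,0],[0,0,0],[0,0,0]]}'
python3 - <<'E'
from h import *
w=cap("wrist"); o=get_obs(); print(o["tool_pos"],o["tcp_rot"])
for X in((593.7,118,120),(600.8,8.4,120)): print(proj(w,X))
cv2.imwrite("pics/w2.png",w["pixels"][:,:,::-1])
E
```

```text
time: 3.92
tool_pos: [534.2, 62.6, 208.7]
tcp_rot: [3.141, 0.0, 0.065]
contact_force: [0.7, 0.3, -0.5]
grip_width: 40.6
finger_force: 30.0
[534.2645759   62.1139472  208.70537186] [3.14118967e+00 1.84294654e-04 6.41306534e-02]
[178.25018418 105.81184408]
[335.85156044 105.78624828]
```

View pics/w2.png

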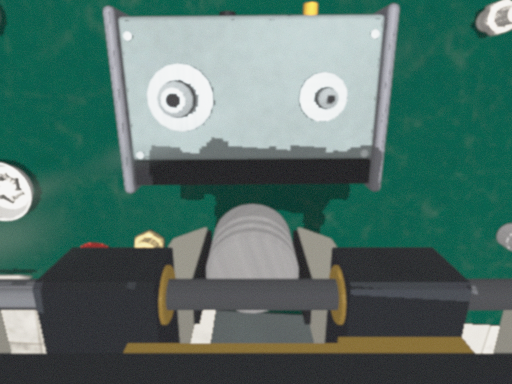

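Wrist view: the large flange is centred near (180,97) with its spigot tip at (173,100), and the small flange near (324,97) with its tip at (328,98). The front edge is at row 184, and the large cap sits upright in the fingers.

Run:
```python
from h import *
w=cap("wrist"); t=cap("top"); s=cap("side")
P=[]
for n,bw,bt,d in(("L",(140,58,220,138),(150,170,180,198),51),("S",(292,66,355,128),(196,170,220,194),37)):
    x0,y0,x1,y1=bw; g=w["pixels"].min(2)
    m=(g>215).astype(np.uint8)
    k=blobs(w,m,bw,100)[0]; e=cv2.fitEllipse(cv2.convexHull(k)); 
    c94=plane(w,e[0],94); print(n,np.round(e[0],1),np.round(e[1],1),"wrist@94",np.round(c94,1),"dia",np.round(np.array(e[1])*np.linalg.norm(c94-w["pose"][:3,3])/w["f"],1))
    P.append(c94)
    gt=t["pixels"].min(2); 
    kt=blobs(t,(gt>185).astype(np.uint8),bt,20)
    if kt:
        et=cv2.fitEllipse(cv2.convexHull(kt[0])); x,er=tri((w,e[0]),(t,et[0])); print(" top@94",np.round(plane(t,et[0],94),1),np.round(et[1],1),"tri",np.round(x,1),round(er,1))
d=P[0]-P[1]; print("dist",np.linalg.norm(d),"yaw",np.arctan2(-d[0],d[1]))
```

```text
L [178.6  97.1] [64.5 68.6] wrist@94 [598.2 122.5  94. ] dia [52.1 55.4]
S [322.5  96.3] [46.8 49.7] wrist@94 [605.8  12.7  94. ] dia [37.7 40.1]
 top@94 [604.8  12.3  94. ] [12.6 13.5] tri [605.3  12.4  91.6] 0.4
dist 110.05591984790458 yaw 0.06942924961442404
```

```bash
python3 -m pendant '{"dp":[[0.03,-0.028,0],[0.067,-0.056,0.01],[0.067,-0.056,0.05],[0.067,-0.056,0.07],[0.067,-0.056,0.07],[0.067,-0.056,0.07]],"rotation":[[0,0,0],[0,0,0.005],[0,0,0.005],[0,0,0.005],[0,0,0.005],[0,0,0.005]]}'
python3 - <<'E'
from h import *
w=cap("wrist");s=cap("side"); o=get_obs(); print(o["tool_pos"],totool([598.2-o["tool_pos"][0],122.5-o["tool_pos"][1],0]))
A=w["pixels"][90:330,100:400]; B=s["pixels"][120:210,200:312]
cv2.imwrite("pics/w3.png",np.hstack([cv2.resize(A,(400,320)),cv2.resize(B,(400,320),interpolation=2)])[:,:,::-1])
E
```

```text
time: 4.88
tool_pos: [598.4, 122.7, 139.9]
tcp_rot: [3.142, -0.002, 0.059]
contact_force: [-0.5, -0.2, -1.0]
grip_width: 40.5
finger_force: 30.0
[598.4898632  122.87091036 140.24064227] [-0.3  0.4 -0. ]
```

View pics/w3.png

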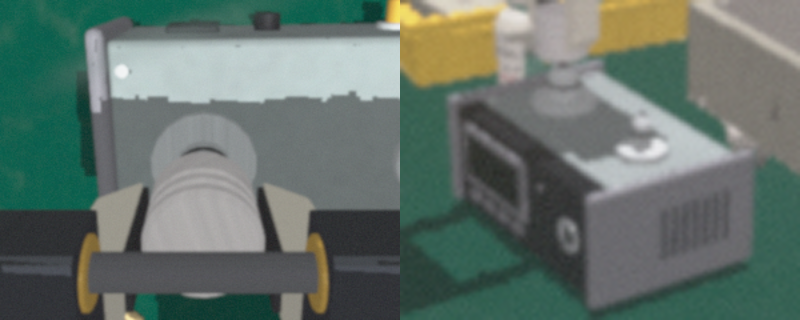

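Left crop: the cap (column 204) is centred over the flange (204,150). Side crop: the cap hangs right above the spigot at (562,75). I push down in steps.

```bash
python3 -m pendant '{"dp":[[0,0,0.008],[0,0,0.016],[0,0,0.024],[0,0,0.03],[0,0,0.034],[0,0,0.034]],"rotation":[[0,0,0],[0,0,0],[0,0,0],[0,0,0],[0,0,0],[0,0,0]]}'
```

```text
time: 5.72
tool_pos: [597.7, 123.2, 104.6]
tcp_rot: [3.141, 0.0, 0.06]
contact_force: [-0.8, 0.1, -0.8]
grip_width: 40.8
finger_force: 30.0
```

```bash
python3 -m pendant '{"dp":[[0,0,0.002],[0,0,0.003],[0,0,0.004],[0,0,0.004]],"rotation":[[0,0,0],[0,0,0],[0,0,0],[0,0,0]]}'
```

```text
time: 6.22
tool_pos: [598.1, 123.2, 103.8]
tcp_rot: [3.141, -0.003, 0.06]
contact_force: [-7.2, -1.4, 17.3]
grip_width: 40.4
finger_force: 30.0
```

```bash
python3 -m pendant '{"dp":[[0,0,0],[0,0,0],[0,0,-0.02],[0,0,-0.08],[0,0,-0.1],[-0.04,0,-0.1],[-0.065,0,-0.1],[-0.065,0,-0.1]],"rotation":[[0,0,0],[0,0,0],[0,0,0],[0,0,0],[0,0,0],[0,0,0],[0,0,0],[0,0,0]]}' 0.065
python3 - <<'E'
from h import *
w=cap("wrist");s=cap("side");t=cap("top"); o=get_obs(); print(o["tool_pos"])
X=np.array([598.2,122.5,130]); print(proj(w,X),proj(s,X),proj(t,X))
A=w["pixels"][0:240,60:460]; B=s["pixels"][120:210,200:312]
cv2.imwrite("pics/w4.png",np.hstack([A,cv2.resize(B,(400,240),interpolation=2)])[:,:,::-1])
# cap top circle in side/top
k=blobs(t,grey(t,150),(150,160,190,200),20); print([ (cv2.minEnclosingCircle(q)) for q in k[:2]])
E
```

```text
time: 7.22
tool_pos: [531.7, 119.3, 200.9]
tcp_rot: [3.142, 0.0, 0.06]
contact_force: [0.6, -0.1, -0.4]
grip_width: 65.0
finger_force: 0.0
[533.74487974 119.25099598 200.65813895]
[253.46413808 102.03369677] [244.85970697 134.4324418 ] [163.02651432 181.98910806]
[((172.90106201171875, 173.7216339111328), 19.914228439331055)]
```

View pics/w4.png

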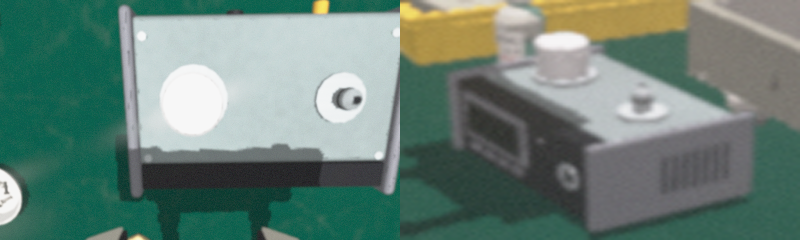

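The large cap stands upright with its rim down on the flange, at left (194,100) and right (562,57). The small port is free at (340,97). Next is the small cap.

```bash
python3 -m pendant '{"dp":[[-0.015,0.06,0],[-0.03,0.12,0],[-0.045,0.18,0],[-0.06,0.24,0],[-0.075,0.3,0],[-0.0915,0.356,0],[-0.0915,0.356,0],[-0.0915,0.356,0]],"rotation":[[0,0,0],[0,0,0],[0,0,0],[0,0,0],[0,0,0],[0,0,0],[0,0,0],[0,0,0]]}' 0.05
python3 - <<'E'
from h import *
w=cap("wrist"); o=get_obs(); p=proj(w,(462,-241,20)).astype(int); print(o["tool_pos"],p)
S=capfix(w,(p[0]-40,p[1]-40,p[0]+40,p[1]+40),14); print(S)
m=(S[0]+S[1])/2; print(m, totool([*(m-o["tool_pos"][:2]),0]))
X=proj(w,(600,-258,7)); print("stylus px",X)
E
```

```text
time: 8.38
tool_pos: [463.1, -241.6, 200.3]
tcp_rot: [-3.141, 0.0, 0.059]
contact_force: [0.5, 0.5, -0.3]
grip_width: 49.8
finger_force: 0.0
[ 463.23500393 -240.88214645  200.42815465] [251 164]
(array([ 462.4, -241.9]), array([ 463.2, -241.9]), (np.float64(252.5), np.int32(146), np.int32(182)), np.int32(31))
[ 462.8 -241.9] [-0.5  1.  -0. ]
stylus px [278.60123743  16.90232747]
```

```bash
python3 -m pendant '{"dp":[[0,0.001,0.06],[0,0.001,0.12],[0,0.001,0.165],[0,0.001,0.190],[0,0.001,0.190]],"rotation":[[0,0,0],[0,0,0],[0,0,0],[0,0,0],[0,0,0]]}'
python3 -m pendant '{"dp":[[0,0,0],[0,0,0],[0,0,0],[0,0,-0.03],[0,0,-0.09],[0,0,-0.15],[0,0,-0.19],[0,0,-0.19]],"rotation":[[0,0,0],[0,0,0],[0,0,0],[0,0,0],[0,0,0],[0,0,0],[0,0,0],[0,0,0]]}' 0.02
python3 - <<'E'
from h import *
o=get_obs(); print(totool([605.5-o["tool_pos"][0],12.5-o["tool_pos"][1],0]))
E
```

```text
time: 9.05
tool_pos: [462.4, -240.4, 9.2]
tcp_rot: [-3.139, 0.003, 0.062]
contact_force: [-0.6, -0.7, -0.6]
grip_width: 49.9
finger_force: 0.0
time: 10.05
tool_pos: [464.2, -243.7, 204.7]
tcp_rot: [3.136, -0.006, 0.06]
contact_force: [-0.3, 0.2, 0.1]
grip_width: 27.4
finger_force: 30.0
[ 156.3 -247.3   -0.3]
```

```bash
python3 -m pendant '{"dp":[[0.03,-0.05,0],[0.06,-0.1,0],[0.09,-0.15,0],[0.12,-0.2,0],[0.15,-0.24,0],[0.157,-0.246,0.03],[0.157,-0.246,0.06],[0.157,-0.246,0.06]],"rotation":[[0,0,0],[0,0,0],[0,0,0],[0,0,0],[0,0,0],[0,0,0],[0,0,0],[0,0,0]]}'
python3 -m pendant '{"dp":[[0,0,0]],"rotation":[[0,0,0]]}'
python3 - <<'E'
from h import *
w=cap("wrist");s=cap("side"); L=[get_obs()["tool_pos"]]
for i in range(3): cap("top"); L.append(get_obs()["tool_pos"])
m=np.mean(L,0); print(np.round(m,1),np.round(np.std(L,0),2),totool([605.6-m[0],12.6-m[1],0]))
A=w["pixels"][90:330,100:400]; B=s["pixels"][120:210,200:312]
cv2.imwrite("pics/w5.png",np.hstack([cv2.resize(A,(400,320)),cv2.resize(B,(400,320),interpolation=2)])[:,:,::-1])
E
```

```text
time: 11.05
tool_pos: [602.5, 12.8, 137.3]
tcp_rot: [-3.14, 0.007, 0.06]
contact_force: [-0.3, -0.2, 0.3]
grip_width: 27.2
finger_force: 30.0
time: 11.18
tool_pos: [605.1, 12.1, 141.3]
tcp_rot: [3.141, -0.001, 0.059]
contact_force: [0.4, -0.5, 0.3]
grip_width: 27.1
finger_force: 30.0
[605.4  12.1 142. ] [0.1  0.05 0.14] [ 0.3 -0.5  0. ]
```

View pics/w5.png

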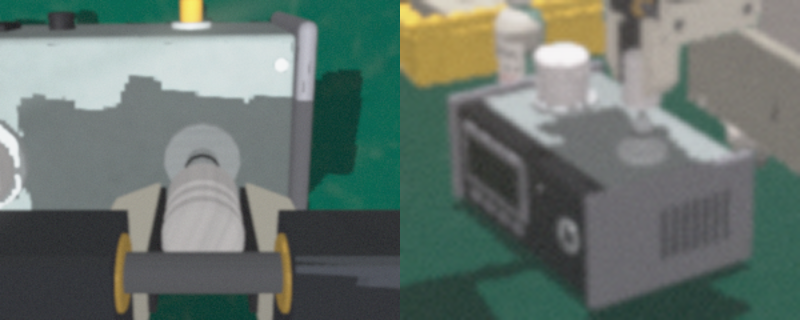

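The cap (column 202) is centred over the small flange (202,158), and the side crop shows it above the spigot (641,125). I lower it.

```bash
python3 -m pendant '{"dp":[[0,-0.0003,0.008],[0,-0.0003,0.016],[0,-0.0003,0.024],[0,-0.0003,0.030],[0,-0.0003,0.034],[0,-0.0003,0.034]],"rotation":[[0,0,0],[0,0,0],[0,0,0],[0,0,0],[0,0,0],[0,0,0]]}'
python3 -m pendant '{"dp":[[0,0,0.002],[0,0,0.004],[0,0,0.006],[0,0,0.006]],"rotation":[[0,0,0],[0,0,0],[0,0,0],[0,0,0]]}'
```

```text
time: 12.18
tool_pos: [604.8, 12.7, 106.5]
tcp_rot: [3.142, 0.0, 0.06]
contact_force: [-0.1, 1.2, -0.2]
grip_width: 27.4
finger_force: 30.0
time: 12.68
tool_pos: [605.4, 12.6, 105.7]
tcp_rot: [3.141, -0.004, 0.06]
contact_force: [-10.8, 0.5, 29.4]
grip_width: 26.9
finger_force: 30.0
```

```bash
python3 -m pendant '{"dp":[[0,0,0],[0,0,0],[0,0,-0.03],[0,0,-0.09],[0,0,-0.1],[-0.05,-0.025,-0.1],[-0.08,-0.055,-0.1],[-0.08,-0.055,-0.1]],"rotation":[[0,0,0],[0,0,0],[0,0,0],[0,0,0],[0,0,0],[0,0,0],[0,0,0],[0,0,0]]}' 0.055
python3 -m pendant '{"dp":[[0,0,0]],"rotation":[[0,0,0]]}'
python3 - <<'E'
from h import *
w=cap("wrist");s=cap("side"); o=get_obs(); print(o["tool_pos"],o["tcp_rot"])
for X in((605.6,12.6,130),(598.2,122.5,130)): print("exp top centres",proj(w,X),proj(s,X))
for b in((110,50,235,150),(270,50,390,150)):
  k=blobs(w,(w["pixels"].min(2)>225).astype(np.uint8),b,100)
  for q in k[:2]: print(cv2.minEnclosingCircle(q))
A=w["pixels"][0:240,60:460]; B=s["pixels"][120:210,200:312]
cv2.imwrite("pics/w6.png",np.vstack([cv2.resize(A,(600,300)),cv2.resize(B,(600,300),interpolation=2)])[:,:,::-1])
E
```

```text
time: 13.68
tool_pos: [519.4, 64.3, 200.0]
tcp_rot: [-3.141, 0.002, 0.062]
contact_force: [0.4, -0.6, 0.1]
grip_width: 54.8
finger_force: 0.0
time: 13.8
tool_pos: [522.1, 62.6, 200.3]
tcp_rot: [3.141, 0.0, 0.06]
contact_force: [-0.8, 0.2, 1.3]
grip_width: 55.0
finger_force: 0.0
[522.38111562  62.20371253 200.18688357] [3.14134797e+00 2.61656859e-04 5.91476805e-02]
exp top centres [339.16114472  79.52583327] [266.79100554 148.01389014]
exp top centres [164.64019034  80.93037816] [244.85970697 134.4324418 ]
((171.55999755859375, 81.5199966430664), 39.591819763183594)
((331.1201171875, 80.0174560546875), 28.74957847595215)
```

View pics/w6.png

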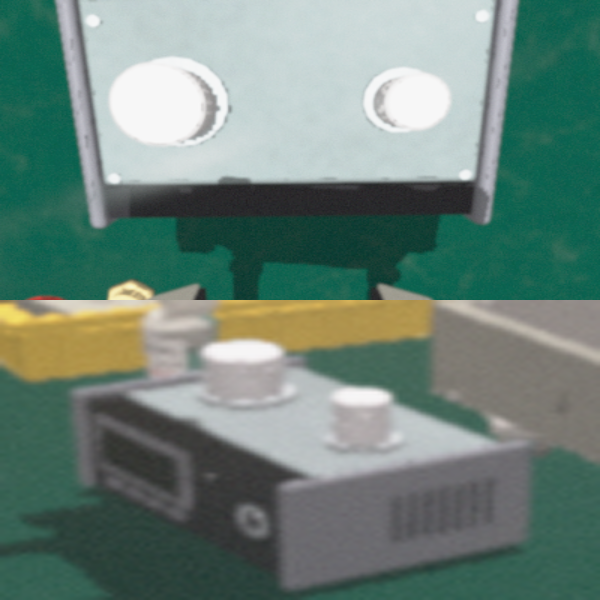

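Both caps stand on their flanges at equal height: small at (418,100) and (362,415), large at (158,102) and (245,370). The ring is at about (252,520) in the lower crop. Next I tilt the wrist to see the front panel and triangulate the hole.

```bash
python3 -m pendant '{"dp":[[-0.03,0.01,0],[-0.06,0.02,0.02],[-0.084,0.027,0.04],[-0.084,0.027,0.06],[-0.084,0.027,0.06],[-0.084,0.027,0.06],[-0.084,0.027,0.06],[-0.084,0.027,0.06]],"rotation":[[0,0.15,0],[0,0.3,0],[0,0.45,0],[0,0.6,0],[0,0.75,0],[0,0.9,0],[0,0.9,0],[0,0.9,0]]}'
python3 - <<'E'
from h import *
w=cap("wrist");s=cap("side"); t=cap("top"); o=get_obs(); print(o["tool_pos"],o["tcp_rot"])
cv2.imwrite("pics/w7.png",w["pixels"][:,:,::-1])
g=w["pixels"].min(2).astype(np.uint8)
# ring: bright round contour with dark around, near the expected spot
e=proj(w,(540,0,48)); print("expected",e)
for thr in(110,140,170):
  for k in blobs(w,(g>thr).astype(np.uint8),(0,0,512,300),30):
    (c,r)=cv2.minEnclosingCircle(k); a=cv2.contourArea(k)
    if np.linalg.norm(np.array(c)-e)<120 and len(k)>5: E=cv2.fitEllipse(k); print(thr,np.round(c,1),round(r,1),a,np.round(E[0],1),np.round(E[1],1))
gs=s["pixels"].min(2)
for thr in(90,110,130):
  for k in blobs(s,(gs>thr).astype(np.uint8),(236,174,258,200),8): print("side",thr,np.round(cv2.minEnclosingCircle(k)[0],1),cv2.minEnclosingCircle(k)[1],cv2.contourArea(k))
E
```

```text
time: 14.9
tool_pos: [439.9, 65.8, 144.5]
tcp_rot: [-2.978, -0.677, 0.06]
contact_force: [0.4, 0.1, -0.0]
grip_width: 55.2
finger_force: 0.0
[439.02010023  65.91643234 143.85660644] [-2.97606471 -0.67242931  0.05800128]
expected [363.44554583 162.47797163]
110 [295.8  89.2] 155.4 28957.0 [304.3  72.7] [139.2 347.3]
110 [370.5 168.5] 15.6 306.0 [370.6 168. ] [12.6 31.4]
140 [294.8  77.4] 132.9 25077.5 [299.6  67.7] [119.2 302.4]
140 [332. 252.] 32.0 1420.0 [336.  253.4] [33.1 60.3]
140 [425.   74.5] 75.2 1380.0 [427.5  83. ] [ 10. 251.]
170 [294.7  77. ] 131.9 24414.0 [299.5  67.4] [117.1 301.2]
170 [330.5 252.5] 30.9 1328.5 [336.  253.1] [32.4 58.3]
170 [425.5  73.5] 74.1 917.0 [426.5  70.7] [  7.1 208.1]
side 90 [254.5 186.5] 12.747649192810059 114.5
side 90 [247.  185.5] 4.924529075622559 33.0
side 110 [254.8 176.1] 3.022063970565796 14.0
```

```bash
python3 -m pendant '{"dp":[[0,0,0],[0,0,0]],"rotation":[[0,0,0],[0,0,0]]}'
python3 - <<'E'
from h import *
w=cap("wrist");s=cap("side"); 
g=w["pixels"].min(2)
k=[k for k in blobs(w,(g>110).astype(np.uint8),(345,140,395,195),100)][0]; E=cv2.fitEllipse(cv2.convexHull(k)); print(E)
gs=s["pixels"].min(2).astype(int); 
k=blobs(s,(gs>90).astype(np.uint8),(236,174,252,200),8)[0]; x,y,ww,hh=cv2.boundingRect(k); ps=(x+(ww-1)/2,y+(hh-1)/2); print(ps,ww,hh)
X,e=tri((w,E[0]),(s,ps)); print("tri",X,e,"wrist@48",plane(w,E[0],48),"side@48",plane(s,ps,48))
yaw=.0665; a=np.array([np.cos(yaw),np.sin(yaw)]); b=np.array([-a[1],a[0]])
for n,p in(("hole",X[:2]),("L",np.array([598.2,122.5])),("S",np.array([605.6,12.6]))): print(n,p@a,p@b)
# direction of the panel's lower dark/green edge in the wrist view
E
```

```text
time: 15.3
tool_pos: [439.5, 66.6, 144.8]
tcp_rot: [-2.978, -0.675, 0.062]
contact_force: [1.0, 0.5, 0.4]
grip_width: 55.0
finger_force: 0.0
((371.5730285644531, 168.23619079589844), (13.739070892333984, 31.697834014892578), 85.57632446289062)
(246.5, 185.5) 6 10
tri [535.7001249   -5.90303852  48.31593688] 0.7412616594462026 wrist@48 [535.04027444  -5.78213757  48.        ] side@48 [536.87905232  -4.9411169   48.        ]
hole 534.1237986112502 -41.487798664287105
L 605.0180395955778 82.4782502477108
S 605.0987186671011 -27.670574035108572
```

Run:
```python
from h import *
o=get_obs(); C=R.from_euler('xyz',o["tcp_rot"]); 
T=R.from_euler('xyz',[np.pi,0,-0.3]); d=(C.inv()*T).as_rotvec(); print("full rot",np.round(d,3), "deg",np.degrees(np.linalg.norm(d)))
for p in((450,20,200),(470,-50,200),(500,-130,200),(555,-247,200)): print(p,np.round(C.inv().apply(np.array(p)-o["tool_pos"])/1000,3).tolist())
```

```text
full rot [-0.278 -0.639  0.402] deg 46.10108110051371
(450, 20, 200) [0.041, 0.04, -0.045]
(470, -50, 200) [0.053, 0.112, -0.047]
(500, -130, 200) [0.072, 0.195, -0.045]
(555, -247, 200) [0.11, 0.319, -0.035]
```

```bash
python3 -m pendant '{"dp":[[0.02,0.01,-0.025],[0.041,0.04,-0.045],[0.05,0.09,-0.047],[0.06,0.14,-0.046],[0.072,0.195,-0.045],[0.09,0.25,-0.04],[0.11,0.319,-0.035],[0.11,0.319,-0.035]],"rotation":[[-0.04,-0.09,0.057],[-0.08,-0.183,0.115],[-0.119,-0.274,0.172],[-0.159,-0.365,0.23],[-0.2,-0.456,0.287],[-0.238,-0.548,0.345],[-0.278,-0.639,0.402],[-0.278,-0.639,0.402]]}'
python3 -m pendant '{"dp":[[0,0,0],[0,0,0]],"rotation":[[0,0,0],[0,0,0]]}'
python3 - <<'E'
from h import *
w=cap("wrist"); t=cap("top"); o=get_obs(); print(o["tool_pos"],o["tcp_rot"])
print(proj(w,(567,-250,7)),proj(w,(654,-276,7)))
for lo in (90,130,170):
  for k in blobs(w,grey(w,lo),(120,0,400,235),60)[:4]:
    W=np.array([plane(w,p,7)[:2] for p in k[:,0]]).astype(np.float32); r=cv2.minAreaRect(W); b=cv2.boxPoints(r)
    print(lo,cv2.boundingRect(k),np.round(r[0],1),np.round(r[1],1),round(r[2],1))
E
```

```text
time: 16.4
tool_pos: [550.2, -230.6, 198.5]
tcp_rot: [3.14, 0.002, -0.3]
contact_force: [0.2, 0.0, -0.4]
grip_width: 55.1
finger_force: 0.0
time: 16.65
tool_pos: [547.6, -228.9, 198.3]
tcp_rot: [-3.141, 0.002, -0.301]
contact_force: [0.0, -0.3, 0.5]
grip_width: 55.3
finger_force: 0.0
[ 547.61867882 -227.99427184  199.10816854] [-3.14143663e+00  1.01343167e-03 -2.99142890e-01]
[265.97055884 136.76675796] [266.11495413  39.80230928]
90 (257, 38, 18, 133) [ 594.5 -258.4] [ 16.5 127.2] 71.9
90 (120, 28, 28, 38) [ 684.6 -155. ] [25.4 31.7] 66.2
90 (311, 227, 26, 8) [ 448.7 -281.2] [28.1  8.4] 72.7
90 (168, 227, 26, 8) [ 495.6 -130.2] [28.   8.4] 72.7
130 (258, 38, 17, 133) [ 594.6 -258.2] [ 15.8 127.1] 73.0
130 (120, 29, 28, 37) [ 684.4 -155. ] [25.3 31. ] 66.2
130 (169, 227, 24, 8) [ 495.6 -130.2] [25.9  8.4] 72.7
130 (312, 227, 24, 8) [ 446.3 -279.9] [26.9  8. ] 57.7
170 (259, 38, 15, 118) [ 602.2 -260.6] [ 14.  111.2] 73.1
170 (120, 29, 26, 36) [ 685.  -154.2] [23.5 30.3] 66.2
170 (259, 162, 13, 8) [ 538.6 -240.5] [12.5  7.5] 72.7
```

Run:
```python
from h import *
w=cap("wrist"); t=cap("top"); L=[]
for i in range(4): cap("top"); o=get_obs(); L.append(np.r_[o["tool_pos"],o["tcp_rot"]%(2*np.pi)])
m=np.mean(L,0); print(np.round(m,3))
k=blobs(w,grey(w,130),(240,0,290,180),60)[0]; M=np.zeros((384,512),np.uint8); cv2.drawContours(M,[k],-1,1,-1)
ys,xs=np.nonzero(M); rows=np.unique(ys); c=np.array([(xs[ys==r].mean()) for r in rows]); wd=np.array([(ys==r).sum() for r in rows])
print(list(zip(rows,wd))[::8])
W=np.array([plane(w,(u,v+.0),7)[:2] for u,v in zip(c,rows)]).astype(np.float32)
for n,sel in(("all",wd>0),("handle",wd>=11),("rod",wd<=8)):
    l=cv2.fitLine(W[sel],2,0,.01,.01).ravel(); print(n,l,"yaw",np.arctan2(l[1],l[0])if l[0]>0 else np.arctan2(-l[1],-l[0]))
l=cv2.fitLine(W,2,0,.01,.01).ravel(); d=l[:2]*np.sign(l[0]); s=(W-l[2:])@d; print("ends",l[2:]+d*s.min(),l[2:]+d*s.max(),s.max()-s.min())
tip=l[2:]+d*s.max(); rear=l[2:]+d*s.min(); mid=(tip+rear)/2-27.5*d; print("handle mid",mid)
T=R.from_euler('xyz',m[3:]).as_matrix().T; print("dp",T@np.array([*(mid-m[:2]),2-m[2]]))
kt=blobs(t,notgreen(t),(290,160,320,212))[0]; q=kt[:,0]; a,b=q[q[:,1].argmax()],q[q[:,1].argmin()]
for n,p in(("rear",rear),("tip",tip)): pass
pw=(c[-1],rows[-1]); pt=a; print("rear tri",tri((w,pw),(t,pt)))
```

```text
[ 547.986 -228.361  199.458    3.142    3.142    5.984]
[(np.int64(38), np.int64(5)), (np.int64(46), np.int64(7)), (np.int64(54), np.int64(7)), (np.int64(62), np.int64(6)), (np.int64(70), np.int64(7)), (np.int64(78), np.int64(7)), (np.int64(86), np.int64(7)), (np.int64(94), np.int64(11)), (np.int64(102), np.int64(16)), (np.int64(110), np.int64(16)), (np.int64(118), np.int64(16)), (np.int64(126), np.int64(15)), (np.int64(134), np.int64(15)), (np.int64(142), np.int64(15)), (np.int64(150), np.int64(15)), (np.int64(158), np.int64(14)), (np.int64(166), np.int64(14))]
all [ 9.5343024e-01 -3.0161363e-01  5.9734601e+02 -2.5895471e+02] yaw -0.30638465
handle [ 9.5301479e-01 -3.0292368e-01  5.7264911e+02 -2.5116621e+02] yaw -0.307759
rod [ 9.5112789e-01 -3.0879715e-01  6.3292169e+02 -2.7017191e+02] yaw -0.31392813
ends [ 534.91156 -239.20384] [ 655.36414 -277.3085 ] 126.33601
handle mid [ 568.91846 -249.96179]
dp [ -26.36417908   14.4821575  -197.45795733]
rear tri (array([ 529.97317579, -250.93071515,   17.19140311]), np.float64(13.609670255796116))
```

```bash
python3 -m pendant '{"dp":[[0.026,0.0145,0.04],[0.026,0.0145,0.1],[0.026,0.0145,0.15],[0.026,0.0145,0.185],[0.026,0.0145,0.196],[0.026,0.0145,0.197],[0.026,0.0145,0.197]],"rotation":[[0,0,0.008],[0,0,0.008],[0,0,0.008],[0,0,0.008],[0,0,0.008],[0,0,0.008],[0,0,0.008]]}' 0.04
python3 -m pendant '{"dp":[[0,0,0],[0,0,0],[0,0,0],[0,0,0]],"rotation":[[0,0,0],[0,0,0],[0,0,0],[0,0,0]]}' 0.005
```

```text
time: 17.92
tool_pos: [569.5, -251.1, 3.6]
tcp_rot: [3.141, -0.002, -0.308]
contact_force: [-0.3, -0.4, -0.3]
grip_width: 39.9
finger_force: 0.0
time: 18.42
tool_pos: [568.6, -250.7, 2.2]
tcp_rot: [-3.142, 0.0, -0.308]
contact_force: [-0.5, -0.2, 2.6]
grip_width: 13.8
finger_force: 30.0
```

```bash
python3 -m pendant '{"dp":[[0,0,-0.03],[-0.01,-0.008,-0.09],[-0.05,-0.038,-0.11],[-0.095,-0.073,-0.11],[-0.14,-0.108,-0.11],[-0.185,-0.143,-0.11],[-0.2265,-0.1755,-0.11],[-0.2265,-0.1755,-0.11]],"rotation":[[0,0,0],[0,0,0],[0,0,-0.07],[0,0,-0.15],[0,0,-0.23],[0,0,-0.31],[0,0,-0.376],[0,0,-0.376]]}'
python3 -m pendant '{"dp":[[0,0,0],[0,0,0.03],[0,0,0.05],[0,0,0.05]],"rotation":[[0,0,0],[0,0,0],[0,0,0],[0,0,0]]}'
python3 - <<'E'
from h import *
w=cap("wrist"); L=[]
for i in range(4): s=cap("side"); o=get_obs(); L.append(np.r_[o["tool_pos"],o["tcp_rot"][2]])
m=np.mean(L,0); print(np.round(m,3),o["grip_width"])
a=np.array([np.cos(m[3]),np.sin(m[3])])
tip=np.array([*(m[:2]+90*a),m[2]+5]); print("exp tip",tip,proj(w,tip),proj(s,tip)); print(proj(w,[*m[:2],m[2]+5]),proj(s,[*m[:2],m[2]+5]))
cv2.imwrite("pics/w8.png",w["pixels"][:,:,::-1]); cv2.imwrite("pics/s8.png",s["pixels"][:,:,::-1])
for n,c in(("w",w),("s",s)):
  e=proj(c,tip); g=grey(c,110)
  for k in blobs(c,g,(int(e[0]-40),max(0,int(e[1]-50)),int(e[0]+40),int(e[1]+100)),8)[:6]: print(n,cv2.boundingRect(k),cv2.contourArea(k))
E
```

```text
time: 19.42
tool_pos: [403.3, -12.3, 112.0]
tcp_rot: [-3.14, 0.003, 0.072]
contact_force: [0.1, 0.5, -1.3]
grip_width: 13.6
finger_force: 30.0
time: 19.92
tool_pos: [405.7, -15.5, 61.0]
tcp_rot: [-3.141, 0.003, 0.066]
contact_force: [0.2, 0.3, -0.7]
grip_width: 13.4
finger_force: 30.0
[ 4.06727e+02 -1.52850e+01  6.26290e+01  6.70000e-02] 13.550432525449509
exp tip [496.52334067  -9.23217541  67.62930743] [251.8563559   52.02546543] [232.50630487 183.01612759]
[252.11918911 250.42889004] [199.32150764 192.72937555]
w (246, 54, 13, 98) 1095.0
s (214, 133, 58, 46) 1328.0
s (192, 169, 42, 29) 633.0
s (192, 224, 44, 29) 290.0
s (192, 262, 14, 21) 122.5
s (203, 133, 8, 21) 64.0
```

Run:
```python
from h import *
w=cap("wrist"); s=cap("side")
def cl(c,box,ax):
    k=blobs(c,grey(c,110),box,60)[0]; M=np.zeros((384,512),np.uint8); cv2.drawContours(M,[k],-1,1,-1); ys,xs=np.nonzero(M)
    return [(v,(xs if ax else ys)[(ys if ax else xs)==v].mean(),((ys if ax else xs)==v).sum()) for v in np.unique(ys if ax else xs)]
W=cl(w,(212,4,292,150),1); S=cl(s,(192,165,240,200),0)
print([tuple(map(float,np.round(x,1))) for x in W[:3]+W[10:100:15]]); print([tuple(map(float,np.round(x,1))) for x in S[::3]],S[-1])
pw=(np.mean([x[1] for x in W[2:12]]),W[0][0]); ps=(S[-1][0]+.5,np.polyval(np.polyfit([x[0] for x in S[-9:-1]],[x[1] for x in S[-9:-1]],1),S[-1][0]+.5))
X,e=tri((w,pw),(s,ps)); print("tip",X,e)
A=w["pixels"][0:300,100:400]; B=s["pixels"][130:220,180:270]
cv2.imwrite("pics/w9.png",np.hstack([A,cv2.resize(B,(300,300),interpolation=2)])[:,:,::-1])
```

```text
[(54.0, 251.5, 10.0), (55.0, 251.5, 12.0), (56.0, 252.0, 13.0), (64.0, 252.0, 13.0), (79.0, 252.0, 13.0), (94.0, 251.5, 12.0), (109.0, 251.5, 12.0), (124.0, 251.5, 12.0), (139.0, 251.5, 12.0)]
[(192.0, 187.5, 20.0), (195.0, 194.0, 7.0), (198.0, 186.0, 23.0), (201.0, 186.5, 20.0), (204.0, 185.5, 20.0), (207.0, 184.5, 20.0), (210.0, 183.0, 19.0), (213.0, 182.5, 18.0), (216.0, 181.0, 17.0), (219.0, 180.0, 17.0), (222.0, 179.0, 17.0), (225.0, 178.0, 17.0), (228.0, 177.0, 17.0), (231.0, 183.5, 4.0)] (np.int64(233), np.float64(183.0), np.int64(3))
tip [497.89523978  -9.30112118  68.17829151] 1.2089442128818741
```

View pics/w9.png

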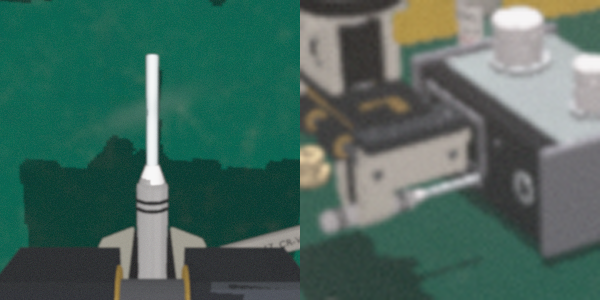

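The picture shows the stylus straight along the tool axis in the wrist view (tip at (152,55)). The side crop shows the tip at (480,180), in front of and a little above the ring (523,187). I lower, approach to just short of the mouth, and measure again.

```bash
python3 -m pendant '{"dp":[[0,-0.0009,0.01],[0,-0.0009,0.0195],[0.01,-0.0009,0.0195],[0.02,-0.0009,0.0195],[0.028,-0.0009,0.0195],[0.028,-0.0009,0.0195],[0.028,-0.0009,0.0195]],"rotation":[[0,0,0],[0,0,0],[0,0,0],[0,0,0],[0,0,0],[0,0,0],[0,0,0]]}'
python3 - <<'E'
from h import *
w=cap("wrist"); L=[]
for i in range(4): s=cap("side"); o=get_obs(); L.append(np.r_[o["tool_pos"],o["tcp_rot"][2]])
m=np.mean(L,0); print(np.round(m,3))
a=np.array([np.cos(m[3]),np.sin(m[3])]); tip=np.array([*(m[:2]+90.7*a),m[2]+5]); print("exp tip",tip,proj(w,tip),proj(s,tip))
k=blobs(w,grey(w,110),(212,4,292,150),60)[0][:,0]; v=k[:,1].min(); n=k[:,1]<v+12
u=(k[n,0].min()+k[n,0].max())/2; T=plane(w,(u,v),48.2); print("tip px",u,v,"tip@48.2",T)
H=np.array([535.6,-5.8]); d=H-T[:2]; print("to mouth along",d@a,"left",d@[-a[1],a[0]])
print("hole in side",proj(s,[*H,48.2])); g=s["pixels"].min(2)
print(g[176:196,226:256:1].astype(int)//10)
E
```

```text
time: 21.15
tool_pos: [433.5, -11.8, 42.5]
tcp_rot: [-3.141, 0.001, 0.068]
contact_force: [-0.1, -0.3, 0.2]
grip_width: 13.0
finger_force: 30.0
[ 4.33476e+02 -1.18950e+01  4.25890e+01  6.80000e-02]
exp tip [523.96606013  -5.72507444  47.58907085] [252.58058193  53.01666816] [242.0745039  186.95657857]
tip px 251.5 54 tip@48.2 [523.51691876  -5.30908899  48.2       ]
to mouth along 12.02170421318435 left -1.311668246282727
hole in side [246.19991361 185.68821542]
[[ 6  7  7  8  9 10 11 12 13 14 14 15 16 15 14 13  8  6  6  5  5  6  6  5
   6  8 11 13 13 12]
 [ 8  9 11 12 13 14 14 15 15 16 16 16 16 15 13 10  7  6  5  6  5  6  5  5
   6  8 10 11 11 11]
 [12 13 14 14 15 16 15 16 16 15 15 15 15 14 12  8  6  6  5  5  5  6  6  5
   6  7  9 10 10 10]
 [15 15 15 15 16 16 16 16 15 15 14 13 14 14 12  7  5  5  5  5  5  6  5  5
   6  7  9 11 10 10]
 [16 16 16 16 16 16 16 16 15 13 12 12 14 14 12  8  5  5  6  6  6  6  5  5
   6  7  9 10 10 10]
 [16 16 16 16 16 16 16 16 15 13 11 12 14 15 13  8  5  6  7  9  9  8  6  6
   6  7  9 10 10 11]
 [16 16 16 16 16 16 16 15 15 14 12 13 15 16 13  9  6  6  9 11 1
[... 567 characters left out ...]
8 10  9 10 10
   8  7  9 10 10 10]
 [13 12 12 12 12 13 15 16 18 17 16 16 15 13 12 10  8  7  6  8 10 11 11 11
   7  7  9 10 11 10]
 [14 13 14 16 18 17 17 16 16 14 12 11  9  8  7  6  6  5  5  6  8 10 10  9
   6  7  9 10 11 10]
 [21 19 17 16 17 15 13 12 10  8  7  6  6  5  5  5  5  5  5  6  6  8  7  7
   6  6  9 10 10 10]
 [21 18 15 13 11 10  8  8  6  5  5  5  5  4  5  5  5  5  5  5  5  5  6  5
   5  6  8 10 10 10]
 [17 13 10  8  7  6  6  5  5  5  5  5  5  5  5  5  5  5  5  6  5  5  5  5
   5  6  8 10 10 10]
 [11  8  6  6  5  5  5  5  5  5  5  5  5  4  5  5  5  5  5  5  5  5  5  5
   5  6  8 10 10 10]
 [ 7  6  5  5  5  5  5  5  5  5  5  5  5  5  5  5  5  5  5  4  5  5  5  5
   6  6  8 10 10 10]]
```

```bash
python3 -m pendant '{"dp":[[0,0.001,-0.0005],[0.006,0.001,-0.0005],[0.011,0.001,-0.0005],[0.015,0.001,-0.0005],[0.018,0.001,-0.0005],[0.021,0.001,-0.0005],[0.021,0.001,-0.0005]],"rotation":[[0,0,0],[0,0,0],[0,0,0],[0,0,0],[0,0,0],[0,0,0],[0,0,0]]}'
```

```text
time: 22.28
tool_pos: [454.9, -11.5, 43.0]
tcp_rot: [-3.141, 0.0, 0.068]
contact_force: [-0.1, 0.3, -1.1]
grip_width: 13.9
finger_force: 30.0
```

Run:
```python
from h import *
L=[]
for i in range(8): cap("top"); o=get_obs(); L.append(np.r_[o["tool_pos"],o["contact_force"]])
print(np.round(np.mean(L,0),2))
```

```text
[ 4.5465e+02 -1.1470e+01  4.3030e+01 -3.7000e-01 -2.0000e-02 -1.0200e+00]
```

```bash
python3 -m pendant '{"dp":[[0.002,0,0],[0.004,0,0],[0.006,0,0],[0.007,0,0],[0.007,0,0]],"rotation":[[0,0,0],[0,0,0],[0,0,0],[0,0,0],[0,0,0]]}'
cat > f.py <<'E'
from h import *
L=[]
for i in range(8): cap("top"); o=get_obs(); L.append(np.r_[o["tool_pos"],o["contact_force"]])
print(np.round(np.mean(L,0),2))
E
python3 f.py
python3 -m pendant '{"dp":[[0.001,0,0],[0.002,0,0],[0.002,0,0],[0.002,0,0]],"rotation":[[0,0,0],[0,0,0],[0,0,0],[0,0,0]]}'
python3 f.py
```

```text
time: 23.3
tool_pos: [461.4, -10.9, 42.9]
tcp_rot: [-3.141, 0.001, 0.068]
contact_force: [-1.4, -0.2, -0.9]
grip_width: 13.8
finger_force: 30.0
[ 4.6153e+02 -1.0980e+01  4.2980e+01 -2.0800e+00 -3.7000e-01 -6.6000e-01]
time: 24.2
tool_pos: [463.6, -10.8, 43.0]
tcp_rot: [-3.141, 0.001, 0.068]
contact_force: [-3.2, -0.6, -0.4]
grip_width: 13.5
finger_force: 30.0
[ 4.6359e+02 -1.0850e+01  4.3000e+01 -3.4700e+00 -2.1000e-01 -5.6000e-01]
```

```bash
python3 -m pendant '{"dp":[[0.0005,0,0],[0.001,0,0],[0.001,0,0]],"rotation":[[0,0,0],[0,0,0],[0,0,0]]}'
python3 f.py
```

```text
time: 24.98
tool_pos: [463.7, -10.7, 42.8]
tcp_rot: [-3.141, 0.003, 0.068]
contact_force: [-5.3, -0.6, -0.2]
grip_width: 13.2
finger_force: 30.0
[ 4.6373e+02 -1.0710e+01  4.2770e+01 -5.8300e+00 -3.3000e-01 -1.5000e-01]
```

```bash
python3 -m pendant '{"dp":[[0.0005,0,0],[0.0005,0,0],[0.0005,0,0]],"rotation":[[0,0,0],[0,0,0],[0,0,0]]}'
python3 f.py
python3 - <<'E'
from plant import workorder
print(workorder.close_job())
E
```

```text
time: 25.75
tool_pos: [463.8, -10.6, 42.7]
tcp_rot: [-3.141, 0.004, 0.068]
contact_force: [-7.8, -1.0, -0.0]
grip_width: 13.6
finger_force: 30.0
[ 4.6379e+02 -1.0640e+01  4.2660e+01 -6.9000e+00 -1.0300e+00  2.4000e-01]
the job is handed in; nothing more can be done
None
```

Job handed in at about 26 s: both caps are home on their own spigots and released, and the gripped stylus is holding the button against its stop at about 7 N; the hand-in returned no verdict.

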